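# Close and latch the hold-down cover of a soldering carrier

## Task

Close the soldering carrier on the bench: with the fingertips push its hinged cover over from the back until it has flipped onto the circuit board, press it down flush without slamming it, then push the latch round by its thumb tab until it is fully home across the cover's edge. Only push: do not grip the cover or the latch tab, do not touch the pin side of the cover, and do not lift or shove the carrier. Leave the bottle, tray, cutters and meter around it where they are, and finish clear of everything.

Things in the scene. Friction and masses are not known exactly. Their poses are not given: they have to be found in the camera images.
- carrier: Dark composite soldering carrier plate with a green circuit board in it, 210 (x) by 170 (y) mm, loose on the bench, about 1 kg in all; aluminium rails on its long sides, top at 19 mm. Origin: centre of its underside, on the bench; z up; its +x points to the hinge side (35 to 137 degrees left of straight ahead), -x to the latch side. Must not shift more than 30 mm.
- cover (a joint): Angle (rad) of the hinged aluminium cover: 0 = shut, flush on a rigid stop; 1.57 = upright; starts leaning back past upright (1.75 to 2.0); end stop 2.15. A frame 143 mm from hinge axis to free edge, 140 mm wide, 6 mm thick, two open windows. Friction hinge: it stays where it is left; 1 to 2 N at the free edge moves it. Closed by pushing its smooth outer face from the back, over and down.
- hinge_mid (a point): Middle of the cover's hinge axis (at half the cover's thickness), fixed on the carrier, 88 mm from the carrier's origin along its +x and 23 mm above the bench. The hinge axis runs along the carrier's y. Axes as the carrier's.
- rail_outer (a point): Centre of the outer face of the solid rail, 30 mm wide and 140 mm long, along the cover's free edge; 128 mm from the hinge axis, 15 mm from the free edge; moves with the cover. z axis: outward normal of the outer face (up when shut); -x points to the free edge. 26 mm above the bench when shut.
- cover_inside: The inner, board-side face of the cover: thin dark facing and six short spring pins (10 mm long). Must not be touched. Origin on the hinge axis.
- latch (a joint): Angle (rad) of the steel rotary latch about a vertical axis: 0 = home on its stop, lever along the carrier's +x over the cover's rail; grows as the lever swings to the carrier's +y; starts at 1.3 to 1.8 (lever about along the cover's edge); end stop 1.95. Stays where it is left; about 1 N at the tab moves it. The lever passes 2.5 mm above the shut cover; home too early, it blocks the cover.
- latch_pivot (a point): Pivot of the latch at the underside of its lever, fixed on the carrier, 82 mm from the origin along its -x and 28.5 mm above the bench. The lever is 46 mm long from here, 13 mm wide, 5 mm thick. Axes as the carrier's.
- pad_face (a point): Middle of the pushing face of the black thumb pad on the latch's upright tab: 35 mm from the pivot, 44.5 mm above the bench. Tab and pad: 22 mm along the lever, 10 mm thick together, from 33 to 57 mm above the bench. Moves with the latch; x axis along the lever away from the pivot, y axis out of the pushing face. Pushing it towards its -y swings the latch home.
- thumb_pad: The black ribbed pad, 22 by 5 by 24 mm, on the pushing side of the latch's tab. Origin: middle of the tab, 35 mm from the pivot, at the height of the lever's underside. Axes as pad_face.
- flux_bottle: White flux bottle, diameter 36 mm, 65 mm high, beside the carrier. Origin at its base. Leave alone.
- screw_tray: Grey two-part screw tray, 85 by 60 by 20 mm, beside the carrier's latch end. Origin under its centre. Leave alone.
- cutters: Side cutters with one red and one black handle, about 125 mm long, 45 mm wide, 14 mm high, lying beside the carrier. Origin near the pivot, at bench height. Leave alone.
- meter: Cream handheld meter, 125 by 68 by 30 mm, lying on the bench. Origin under its centre. Leave alone.
- steel_tab: The steel half of the latch's upright tab, 22 by 5 by 24 mm, behind the thumb pad. Same origin and axes as the pad. Pressing it and the pad at once counts as gripping the tab.

How it is judged (in metres and radians):
On the way, in this order (a step that is already met when the one before it is completed fails the run):
1. the cover lies shut and flush on the carrier (value of joint cover below 0.025 rad), for 0.2 s.
2. the latch is home across the cover's edge (value of joint latch below 0.12 rad and value of joint cover below 0.025 rad), for 0.2 s.
At the end, for the whole second after the job is handed in: The cover is shut to within 0.025 rad, then the latch swung to within 0.12 rad of its home stop; the carrier lies flat and still within 30 mm of where it stood, and the bottle, tray, cutters and meter are within 15 mm of where they were, the bottle upright (all of step 2 and distance of carrier from where it was at the start of the episode below 0.03 m and angle between carrier's own z axis and vertical below 0.03 rad and linear speed of carrier below 0.01 m/s and distance of each of flux_bottle, screw_tray, cutters, meter from where it was at the start of the episode below 0.015 m and angle between flux_bottle's own z axis and vertical below 0.1 rad); the robot touches nothing.
It fails at once if the pin side of the cover is touched, or the cover is gripped (contact force between the fingers and cover_inside above 1 N).
It fails at once if the latch tab is gripped from both sides (contact force between the fingers and thumb_pad above 0.5 N and contact force between the fingers and steel_tab above 0.5 N).
It fails at once if the cover is slammed (velocity of joint cover below -6 rad/s).
It fails at once if the carrier is lifted, tipped, or shoved more than 30 mm (height (world z) of carrier above 0.012 m or angle between carrier's own z axis and vertical above 0.12 rad or distance of carrier from where it was at the start of the episode above 0.03 m).
It fails at once if a thing beside the carrier is moved, lifted or knocked over (distance of any of flux_bottle, screw_tray, cutters, meter from where it was at the start of the episode above 0.015 m or angle between flux_bottle's own z axis and vertical above 0.3 rad).
It also fails if it takes over 54 s, if anything falls off the work surface, if the arm or the gripper's body presses on something with over 40 N, if the wrist force passes 120 N, or if a joint passes its speed limit or range.

## Robot

A 6-joint arm with a two-finger parallel gripper is mounted at the origin on the work surface. World frame = base frame: x ahead of the robot, y to its left, z up, the work surface at z = 0. Lengths are in m, angles in degrees, forces in N, time in s.
With the tool pointing down it reaches from about 0.375 to 0.9 m from the base axis. Payload 3.1 kg.
Tool frame: the origin (TCP) lies at the very end of the fingers, on their centre line; the grasp point (between the pads) lies bot.grip_point_offset behind it (bot.grip_point_offset is the distance from the TCP to the grasp point, in m); z points along the fingers, y is the line along which they close (so a half turn about z gives the same grasp; the last joint's range is limited). The gripper opens to 87 mm and grips with 3 to 60 N. Pads are 19 mm wide; open, the fingers measure 117 mm over their backs; the gripper's body (75 mm by 190 mm) begins 51 mm behind the grasp point.
Start: joints at [59.616, 30.224, 82.088, -0, 67.689, -10.227], TCP at [0.215, 0.587, 0.223] pointing down, gripper open.
Joint ranges: [-176.69, 176.69], [-43.24, 126.21], [12.49, 139.97], [-82, 262], [0, 151.66], [-163.58, 163.58]. Speed limits (degrees/s): [159.86, 159.86, 180, 180, 180, 180].

## Interface

Orientations are given as a 3x3 rotation matrix whose columns are the frame's x, y, z axes.
In Python, from rig import bot, viewer, ticket gives the robot as it stands.
- The arm moves only by the tool servo_tool, never from a script. Its argument "targets" is a list of rows, each an object with "offset": the shift along the tool's x, y, z in m, a list of three; "dr": the turn, a rotation vector about the tool's x, y, z in degrees, a list of three. In form: [{"offset": [x, y, z], "dr": [ax, ay, az]}, ...]. A call has 1 to 20 rows; each row is the pose to reach, as a shift and turn from the pose commanded when the call began, along the tool's axes at that moment; what a row does not reach only later rows make up. A row lasts 1/12 s, in which the tool goes at most 41.7 mm and 7.16 degrees, less where a joint would pass 70% of its speed; a pose out of reach is approached as far as the arm can. A call with a gripper value outside its range is refused whole. "gripper" is the gripper command: -1 is fully open, 1 is shut, values between are in proportion, set as the call begins (left out, the last holds). The fingers move at their own pace and stop on an object; the grip force is fixed at half the most. Time passes only in rows, so rows that repeat a pose let the fingers close. It gives the time, the measured TCP pose, the force, the opening and the grip force at its end, in the units of the state.
- bot.read_state(): the state, without advancing time (a new reading comes with each control period).
- viewer.capture(name): name is "scene" or "top"; returns a dict with "color" (400x640x3 uint8, red, green, blue), "camera_matrix" (3x3 intrinsics, pixels), "R" (3x3) and "t" (3): a world point X has camera coordinates R X + t. Camera axes: x right, y down, z forward; pixel columns grow to the right and rows downward; lengths in m; the calibration is good to about 2 mm. A picture is of the moment at which its call begins. There is no depth.
- ticket.hand_in(): hands the job in; it is judged then, once.
The state is a dict: "time_s": time; "joint_positions": joint angles; "qvel": joint speeds; "tau": joint torques, N m; "position": TCP position; "tcp_rot": TCP orientation; "force": force on the tool from outside, world axes, zero at the start; "moment": the same for the moment, N m; "opening": opening from 0.0 (shut) to 1.0 (fully open); "grasp_force": force on a finger pad.
Only numpy, scipy, OpenCV 4.12 (cv2) and the standard library are available. Lean on these libraries where they do the work, as an engineer would, in place of code of your own. Each camera call takes 0.05 s, during which the arm holds its last target. There are 200 camera calls.

## Working session

There is one attempt and no reset: what is moved stays moved. The work goes in short steps, Python scripts to look and compute and a tool call to move; the robot and the scene stay as the last step left them, time stands still between calls to the robot, and variables do not carry over. Pictures are saved under pics/ and viewed, at most 10 in all, crops included, and the job is handed in when it is done.

Besides the shell and the picture viewer there is one more tool, called after "Request:" as name([rows], argument=value, ...), one row to a line, values as JSON. servo_tool: Moves the arm, as the interface text tells. Its arguments: {"type":"object","properties":{"targets":{"type":"array"},"gripper":{"type":"number"}},"required":["targets"]}

```bash
mkdir -p pics; python3 - <<'E'
from rig import bot,viewer
import cv2,numpy as np
s=bot.read_state();print({k:np.round(v,3).tolist() for k,v in s.items()}, bot.grip_point_offset)
for n in("scene","top"):
    c=viewer.capture(n);cv2.imwrite(f"pics/{n}0.png",c["color"][:,:,::-1]);print(n,c["camera_matrix"].round(1).tolist(),c["R"].round(4).tolist(),c["t"].round(4).tolist(),(-c["R"].T@c["t"]).round(3))
E
```

```text
{'time_s': 0.0, 'joint_positions': [59.615, 30.279, 82.158, 0.001, 67.688, -10.228], 'qvel': [-0.072, 0.024, -0.012, -0.031, 0.035, 0.053], 'tau': [-0.001, -44.003, -17.659, 0.063, 0.058, -0.0], 'position': [0.215, 0.586, 0.222], 'tcp_rot': [[-0.939, 0.345, -0.001], [0.345, 0.939, -0.002], [0.0, -0.002, -1.0]], 'force': [0.195, 0.273, -0.839], 'moment': [0.002, -0.014, -0.023], 'grasp_force': 0.0, 'opening': 1.0} 0.0187
scene [[492.7, 0.0, 318.6], [0.0, 492.7, 200.4], [0.0, 0.0, 1.0]] [[-0.2207, 0.9752, 0.016], [0.5253, 0.1327, -0.8405], [-0.8218, -0.1771, -0.5416]] [0.0364, -0.2653, 1.5466] [1.418 0.274 0.614]
top [[377.0, 0.0, 315.4], [0.0, 377.0, 192.0], [0.0, 0.0, 1.0]] [[0.005, -0.9998, 0.0186], [-0.9846, -0.0082, -0.1749], [0.175, -0.0174, -0.9844]] [0.0965, 0.6002, 0.837] [0.444 0.116 0.927]
```

View pics/scene0.png

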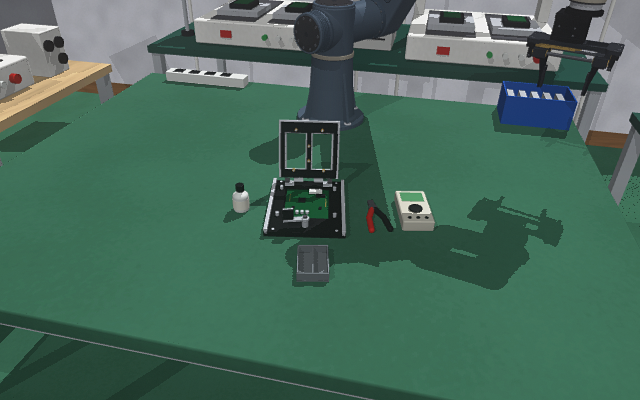

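View pics/top0.png

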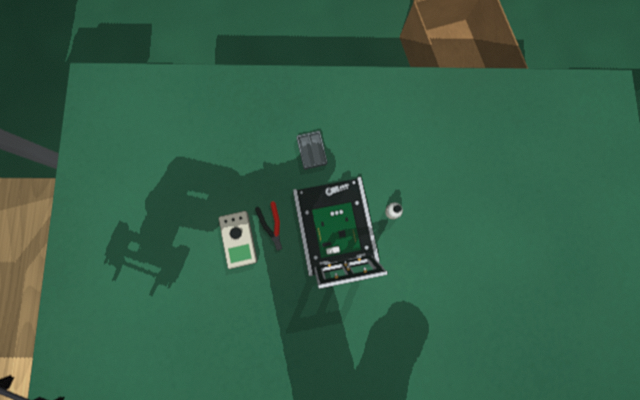

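```bash
python3 - <<'E'
import cv2,numpy as np
a=cv2.imread("pics/top0.png")[120:300,210:410];b=cv2.imread("pics/scene0.png")[110:290,220:440]
a=cv2.resize(a,None,fx=3.0,fy=3.0,interpolation=cv2.INTER_CUBIC);b=cv2.resize(b,None,fx=3.4,fy=3.3,interpolation=cv2.INTER_CUBIC)
cv2.imwrite("pics/topc.png",a);cv2.imwrite("pics/scenec.png",b)
E
```

```text
(no output)
```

View pics/topc.png

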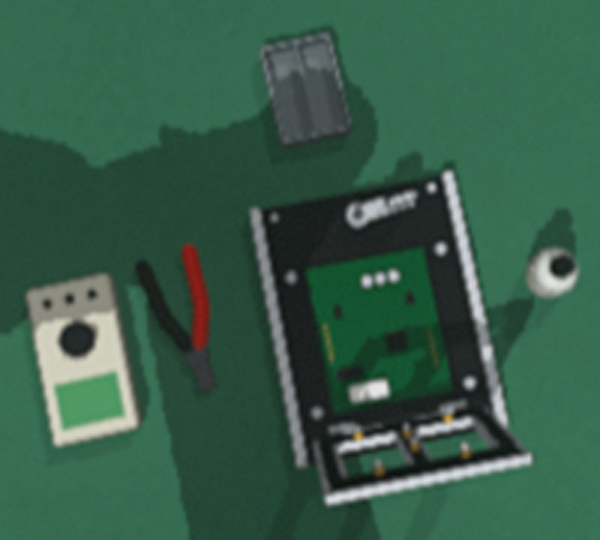

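View pics/scenec.png

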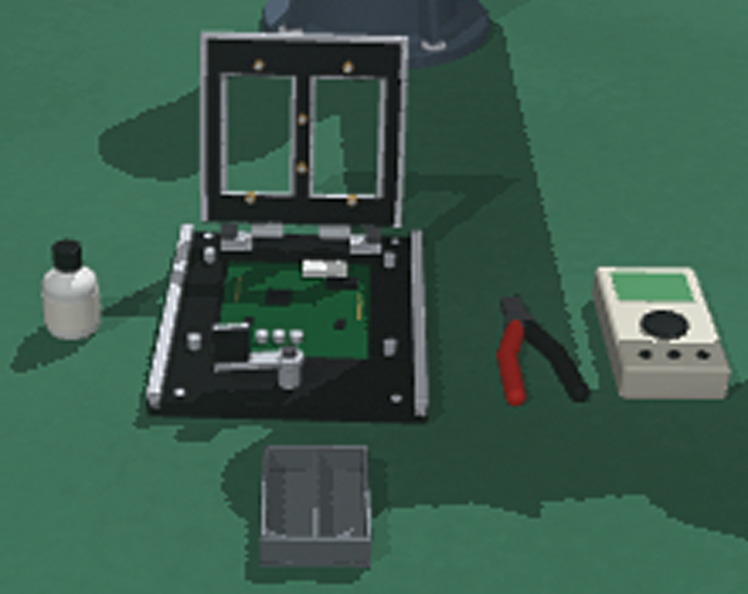

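```bash
cat > h.py <<'E'
import numpy as np
from rig import bot,viewer
from scipy.optimize import least_squares
def ray(c,p):
    d=c["R"].T@np.linalg.inv(c["camera_matrix"])@[p[0],p[1],1];return -c["R"].T@c["t"],d
def onz(c,p,z):
    o,d=ray(c,p);return o+d*(z-o[2])/d[2]
def proj(c,X):
    x=c["camera_matrix"]@(c["R"]@np.asarray(X,float)+c["t"]);return x[:2]/x[2]
E
python3 - <<'E'
from h import *
T=viewer.capture("top");S=viewer.capture("scene")
t=lambda x,y:(210+x/3,120+y/3)
s=lambda x,y:(220+x/3.4,110+y/3.3)
# carrier coords: latch end is -x ; world -y side is +y
obs=[(T,t(251,210),(-.105,-.085,.019)),(T,t(455,171),(-.105,.085,.019)),(T,t(298,466),(.105,-.085,.019)),
(S,s(427,414),(-.105,-.085,.019)),(S,s(149,404),(-.105,.085,.019)),(S,s(421,231),(.105,-.085,.019)),(S,s(184,226),(.105,.085,.019)),]
cov=[(T,t(327,502),-.07),(T,t(531,461),.07),(S,s(408,38),-.07),(S,s(202,33),.07)]
for c,p,m in obs: print(onz(c,p,.019).round(4),m)
def W(q,X):
    a=q[2];return np.array([q[0]+np.cos(a)*X[0]-np.sin(a)*X[1],q[1]+np.sin(a)*X[0]+np.cos(a)*X[1],X[2]])
def f(q):
    r=[proj(c,W(q,m))-p for c,p,m in obs]
    th=q[3]
    for c,p,y in cov:
        d=np.array([-np.cos(th),np.sin(th)]);n=np.array([np.sin(th),np.cos(th)])
        v=np.array([.088,.023])+.143*d+(0.003*n if c is T else 0)
        r.append(proj(c,W(q,(v[0],y,v[1])))-p)
    return np.concatenate(r)
r=least_squares(f,[.52,.05,np.radians(190),1.9],loss="soft_l1")
q=r.x;print(q[:2].round(4),np.degrees(q[2]),q[3]);print(f(q).reshape(-1,2).round(1).tolist())
print("hinge",W(q,(.088,0,.023)).round(4),"latchpivot",W(q,(-.082,0,.0285)).round(4))
print("axes",W([0,0,q[2]],(1,0,0)).round(3))
# latch: pivot & tab pixel predictions
for L in(1.3,1.5,1.7):
    P=W(q,(-.082+.035*np.cos(L),.035*np.sin(L),.057));p=proj(T,P);u=proj(S,P);print(L,((p-[210,120])*3).round(0),((u-[220,110])*[3.4,3.3]).round(0))
E
```

```text
[0.61   0.1531 0.019 ] (-0.105, -0.085, 0.019)
[ 0.6441 -0.0142  0.019 ] (-0.105, 0.085, 0.019)
[0.4062 0.1132 0.019 ] (0.105, -0.085, 0.019)
[0.629  0.1605 0.019 ] (-0.105, -0.085, 0.019)
[ 0.6589 -0.0019  0.019 ] (-0.105, 0.085, 0.019)
[0.4129 0.1176 0.019 ] (0.105, -0.085, 0.019)
[ 0.4471 -0.0453  0.019 ] (0.105, 0.085, 0.019)
[0.5269 0.0533] 191.31493393712108 1.825868060211045
[[-1.7, -1.3], [-1.9, -1.0], [-1.2, -0.5], [-0.2, -4.8], [-1.6, -4.0], [-0.2, -1.2], [-1.3, -1.6], [-1.4, 0.2], [-0.5, -0.1], [-0.4, -1.3], [-1.3, -1.3]]
hinge [0.4406 0.0361 0.023 ] latchpivot [0.6073 0.0694 0.0285]
axes [-0.981 -0.196  0.   ]
1.3 [401. 209.] [232. 313.]
1.5 [400. 200.] [229. 319.]
1.7 [398. 192.] [228. 325.]
```

```bash
python3 - <<'E'
from h import *
T=viewer.capture("top");S=viewer.capture("scene")
t=lambda x,y:(210+x/3-.33,120+y/3-.33)
s=lambda x,y:(220+x/3.4-.35,110+y/3.3-.35)
obs=[(T,t(251,210),(-.105,-.085,.019)),(T,t(455,171),(-.105,.085,.019)),(T,t(298,466),(.105,-.085,.019)),
(S,s(427,414),(-.105,-.085,.0)),(S,s(149,408),(-.105,.085,.0)),(S,s(421,231),(.105,-.085,.019)),(S,s(184,226),(.105,.085,.019)),]
cov=[(T,t(327,502),-.07),(T,t(531,461),.07),(S,s(408,38),-.07),(S,s(202,33),.07)]
def W(q,X):
    a=q[2];return np.array([q[0]+np.cos(a)*X[0]-np.sin(a)*X[1],q[1]+np.sin(a)*X[0]+np.cos(a)*X[1],X[2]])
def f(q):
    r=[proj(c,W(q,m))-p for c,p,m in obs]
    th=q[3]
    for c,p,y in cov:
        d=np.array([-np.cos(th),np.sin(th)]);n=np.array([np.sin(th),np.cos(th)])
        v=np.array([.088,.023])+.143*d+(0.003*n if c is T else 0)
        r.append(proj(c,W(q,(v[0],y,v[1])))-p)
    return np.concatenate(r)
r=least_squares(f,[.52,.05,np.radians(190),1.9],loss="soft_l1")
q=r.x;print(q[:2].round(4),np.degrees(q[2]),q[3]);print(f(q).reshape(-1,2).round(1).tolist())
print("hinge",W(q,(.088,0,.023)).round(4),"latchpivot",W(q,(-.082,0,.0285)).round(4))
th=q[3]
print("free edge mid",W(q,(.088-.143*np.cos(th),0,.023+.143*np.sin(th))).round(4))
print("axes",W([0,0,q[2]],(1,0,0)).round(3))
for L in(1.3,1.5,1.7,1.8):
    o=[]
    for r_,h in((.024,.057),(.046,.057),(.024,.033),(.046,.033),(0,.04)):
        off=.005 if r_ else 0
        P=W(q,(-.082+r_*np.cos(L)-off*np.sin(L),r_*np.sin(L)+off*np.cos(L),h));p=proj(T,P);u=proj(S,P)
        o+=[((p-[210,120])*3).round(0).tolist(),((u-[220,110])*[3.4,3.3]).round(0).tolist()]
    print(L,o)
tr=[onz(T,t(*p),.02).round(3).tolist() for p in((263,45),(332,32),(350,130),(280,143))];print("tray",tr)
E
python3 - <<'E'
import cv2
a=cv2.imread("pics/top0.png")[175:205,310:370];b=cv2.imread("pics/scene0.png")[200:240,275:325]
a=cv2.resize(a,(600,300),interpolation=cv2.INTER_CUBIC);b=cv2.resize(b,(375,300),interpolation=cv2.INTER_CUBIC)
cv2.imwrite("pics/lat.png",cv2.vconcat([a,cv2.copyMakeBorder(b,0,0,0,225,0)]))
E
```

```text
[0.5248 0.0524] 191.15696748566822 1.8037747536625264
[[-0.9, -0.2], [-1.1, 0.3], [-0.7, 0.7], [-0.6, 2.4], [-1.1, 1.8], [0.0, -1.3], [-0.9, -1.8], [-1.1, 0.0], [-0.1, -0.0], [-0.1, -1.1], [-1.1, -1.2]]
hinge [0.4384 0.0354 0.023 ] latchpivot [0.6052 0.0683 0.0285]
free edge mid [0.406  0.029  0.1621]
axes [-0.981 -0.193  0.   ]
1.3 [[388.0, 204.0], [245.0, 318.0], [416.0, 207.0], [211.0, 312.0], [386.0, 210.0], [246.0, 350.0], [413.0, 212.0], [212.0, 344.0], [356.0, 212.0], [286.0, 343.0]]
1.5 [[387.0, 198.0], [245.0, 323.0], [415.0, 195.0], [209.0, 320.0], [385.0, 204.0], [245.0, 354.0], [412.0, 201.0], [210.0, 352.0], [356.0, 212.0], [286.0, 343.0]]
1.7 [[384.0, 193.0], [246.0, 327.0], [411.0, 184.0], [209.0, 328.0], [382.0, 199.0], [247.0, 359.0], [408.0, 190.0], [210.0, 360.0], [356.0, 212.0], [286.0, 343.0]]
1.8 [[383.0, 190.0], [248.0, 329.0], [408.0, 179.0], [211.0, 332.0], [380.0, 196.0], [248.0, 361.0], [405.0, 185.0], [212.0, 365.0], [356.0, 212.0], [286.0, 343.0]]
tray [[0.751, 0.146, 0.02], [0.763, 0.088, 0.02], [0.679, 0.073, 0.02], [0.667, 0.131, 0.02]]
```

View pics/lat.png

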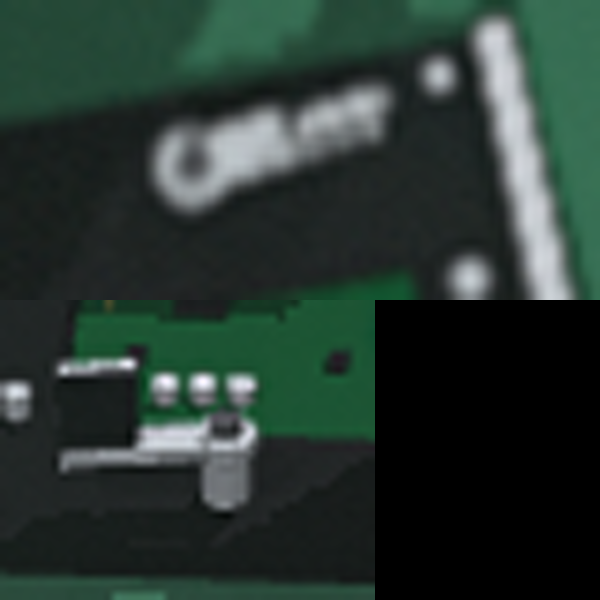

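```bash
cat >> h.py <<'E'
A=np.radians(191.2);U=np.array([-np.cos(A),-np.sin(A),0]);V=np.array([-np.sin(A),np.cos(A),0]) # U=carrier -x, V=carrier +y
H=np.array([.4384,.0354,0])
def go(P):
    s=bot.read_state();R=s["tcp_rot"];print("off",(R.T@(np.array(P)-s["position"])).round(4),end=" ")
def st():
    s=bot.read_state();d=s["position"]-H;R=s["tcp_rot"]
    print("t",round(s["time_s"],2),"u v z",np.round([d@U,d@V,d[2]],4),"F(u,v,z)",np.round([s["force"]@U,s["force"]@V,s["force"][2]],1),"yaw",np.degrees(np.arctan2(R[1,0],R[0,0])).round(2),"zax",R[:,2].round(3),"q",s["joint_positions"].round(1))
E
python3 -c "
from h import *
st();go(H-U*.07+[0,0,.25]);go(H-U*.066+[0,0,.145])"
```

```text
t 0.3 u v z [-0.1119 -0.584   0.2222] F(u,v,z) [ 0.2  0.3 -1.1] yaw 159.85 zax [-0.    -0.001 -1.   ] q [ 59.6  30.2  82.1  -0.   67.7 -10.2]
off [-0.3396 -0.4769 -0.0275] off [-0.3431 -0.4748  0.0775]
```

Request:
servo_tool([
  {"offset":[-0.0227,-0.032,-0.028],"dr":[0,0,-3]},
  {"offset":[-0.045,-0.064,-0.028],"dr":[0,0,-6]},
  {"offset":[-0.068,-0.096,-0.028],"dr":[0,0,-9]},
  {"offset":[-0.091,-0.128,-0.028],"dr":[0,0,-12]},
  {"offset":[-0.113,-0.159,-0.028],"dr":[0,0,-15]},
  {"offset":[-0.136,-0.191,-0.028],"dr":[0,0,-18]},
  {"offset":[-0.159,-0.223,-0.028],"dr":[0,0,-21]},
  {"offset":[-0.182,-0.255,-0.028],"dr":[0,0,-24]},
  {"offset":[-0.204,-0.286,-0.028],"dr":[0,0,-27]},
  {"offset":[-0.227,-0.318,-0.028],"dr":[0,0,-30]},
  {"offset":[-0.25,-0.35,-0.028],"dr":[0,0,-31.35]},
  {"offset":[-0.272,-0.382,-0.028],"dr":[0,0,-31.35]},
  {"offset":[-0.295,-0.414,-0.028],"dr":[0,0,-31.35]},
  {"offset":[-0.318,-0.446,-0.028],"dr":[0,0,-31.35]},
  {"offset":[-0.34,-0.477,-0.028],"dr":[0,0,-31.35]},
  {"offset":[-0.34,-0.477,-0.028],"dr":[0,0,-31.35]},
  {"offset":[-0.34,-0.477,-0.028],"dr":[0,0,-31.35]},
], gripper=1)

```text
time_s: 1.72
position: [0.3709, 0.0198, 0.2508]
tcp_rot: [[-0.982, -0.188, 0.001], [-0.188, 0.982, -0.0], [-0.001, -0.0, -1.0]]
force: [-1.1, 0.0, 0.8]
opening: 0.0
grasp_force: 0.0
```

```bash
python3 -c "
from h import *
st();go(H-U*.066+[0,0,.145]);print(bot.read_state()['opening'])
import cv2
a=viewer.capture('scene')['color'][40:240,200:440,::-1];b=viewer.capture('top')['color'][120:320,220:460,::-1]
cv2.imwrite('pics/p1.png',cv2.resize(cv2.hconcat([a,b]),(800,333),interpolation=cv2.INTER_CUBIC))"
```

```text
t 1.72 u v z [-0.0692  0.0022  0.2508] F(u,v,z) [-1.1 -0.3  0.8] yaw -169.14 zax [ 0.001 -0.    -1.   ] q [ -14.3    7.7  113.6    0.    58.7 -115.2]
off [-0.0031  0.0023  0.1058] 0.00047517407253811535
```

View pics/p1.png

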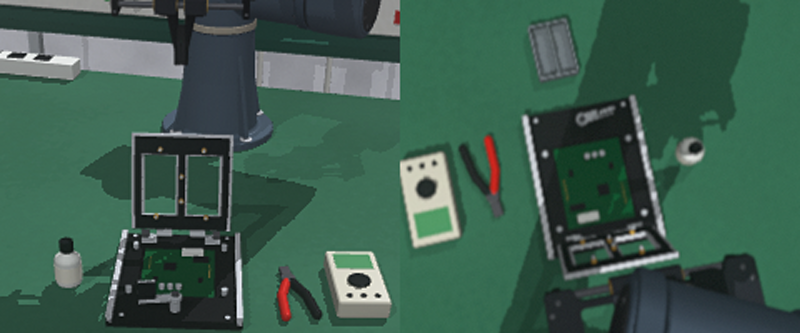

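Request:
servo_tool([
  {"offset":[-0.001,0.002,0.02],"dr":[0,0,0]},
  {"offset":[-0.001,0.002,0.045],"dr":[0,0,0]},
  {"offset":[-0.001,0.002,0.07],"dr":[0,0,0]},
  {"offset":[-0.001,0.002,0.09],"dr":[0,0,0]},
  {"offset":[-0.001,0.002,0.106],"dr":[0,0,0]},
  {"offset":[-0.001,0.002,0.106],"dr":[0,0,0]},
  {"offset":[-0.001,0.002,0.106],"dr":[0,0,0]},
])

```text
time_s: 2.4
position: [0.3697, 0.0255, 0.1442]
tcp_rot: [[-0.98, -0.197, -0.003], [-0.197, 0.98, 0.001], [0.002, 0.001, -1.0]]
force: [-0.3, 0.0, -0.4]
opening: 0.006
grasp_force: 0.0
```

```bash
python3 -c "
from h import *
st()"
```

```text
t 2.4 u v z [-0.0693 -0.0037  0.1442] F(u,v,z) [-0.3 -0.1 -0.4] yaw -168.63 zax [-0.003  0.001 -1.   ] q [ -13.5   19.9  121.6    0.    38.7 -114.9]
```

Request:
servo_tool([
  {"offset":[-0.004,0,-0.001],"dr":[0,0,0]},
  {"offset":[-0.008,0,-0.002],"dr":[0,0,0]},
  {"offset":[-0.012,0,-0.003],"dr":[0,0,0]},
  {"offset":[-0.016,0,-0.004],"dr":[0,0,0]},
  {"offset":[-0.02,0,-0.005],"dr":[0,0,0]},
  {"offset":[-0.024,0,-0.006],"dr":[0,0,0]},
  {"offset":[-0.028,0,-0.007],"dr":[0,0,0]},
  {"offset":[-0.032,0,-0.008],"dr":[0,0,0]},
  {"offset":[-0.036,0,-0.009],"dr":[0,0,0]},
  {"offset":[-0.04,0,-0.01],"dr":[0,0,0]},
  {"offset":[-0.044,0,-0.011],"dr":[0,0,0]},
  {"offset":[-0.048,0,-0.011],"dr":[0,0,0]},
  {"offset":[-0.052,0,-0.011],"dr":[0,0,0]},
  {"offset":[-0.056,0,-0.011],"dr":[0,0,0]},
  {"offset":[-0.06,0,-0.011],"dr":[0,0,0]},
  {"offset":[-0.064,0,-0.011],"dr":[0,0,0]},
  {"offset":[-0.068,0,-0.011],"dr":[0,0,0]},
  {"offset":[-0.072,0,-0.011],"dr":[0,0,0]},
  {"offset":[-0.076,0,-0.011],"dr":[0,0,0]},
  {"offset":[-0.08,0,-0.011],"dr":[0,0,0]},
])

```text
time_s: 4.07
position: [0.4495, 0.0395, 0.1555]
tcp_rot: [[-0.981, -0.194, -0.0], [-0.194, 0.981, 0.0], [0.0, 0.0, -1.0]]
force: [-1.5, 0.1, -0.8]
opening: 0.004
grasp_force: 0.5
```

```bash
python3 -c "
from h import *
st()
import cv2
a=viewer.capture('scene')['color'][40:240,200:440,::-1];b=viewer.capture('top')['color'][120:320,220:460,::-1]
cv2.imwrite('pics/p2.png',cv2.resize(cv2.hconcat([a,b]),(800,333),interpolation=cv2.INTER_CUBIC))"
```

```text
t 4.07 u v z [ 0.0117 -0.0019  0.1555] F(u,v,z) [-1.5 -0.4 -0.8] yaw -168.81 zax [-0.  0. -1.] q [  -9.2   23.4  110.3    0.    46.3 -110.4]
```

View pics/p2.png

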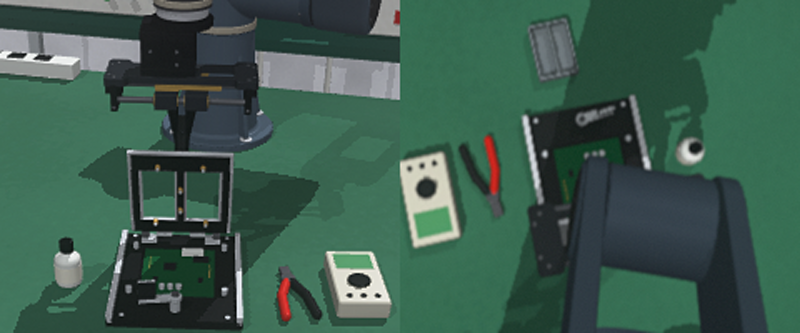

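Request:
servo_tool([
  {"offset":[-0.006,0,0.0015],"dr":[0,0,0]},
  {"offset":[-0.0115,0,0.0035],"dr":[0,0,0]},
  {"offset":[-0.018,0,0.0055],"dr":[0,0,0]},
  {"offset":[-0.0242,0,0.0075],"dr":[0,0,0]},
  {"offset":[-0.0303,0,0.01],"dr":[0,0,0]},
  {"offset":[-0.0364,0,0.0126],"dr":[0,0,0]},
  {"offset":[-0.0423,0,0.0158],"dr":[0,0,0]},
  {"offset":[-0.0481,0,0.019],"dr":[0,0,0]},
  {"offset":[-0.0537,0,0.0226],"dr":[0,0,0]},
  {"offset":[-0.0591,0,0.0264],"dr":[0,0,0]},
  {"offset":[-0.0643,0,0.0306],"dr":[0,0,0]},
  {"offset":[-0.0693,0,0.035],"dr":[0,0,0]},
  {"offset":[-0.074,0,0.0397],"dr":[0,0,0]},
  {"offset":[-0.0786,0,0.0445],"dr":[0,0,0]},
  {"offset":[-0.083,0,0.0496],"dr":[0,0,0]},
  {"offset":[-0.0869,0,0.0549],"dr":[0,0,0]},
  {"offset":[-0.0906,0,0.0604],"dr":[0,0,0]},
  {"offset":[-0.0941,0,0.0661],"dr":[0,0,0]},
  {"offset":[-0.0972,0,0.072],"dr":[0,0,0]},
  {"offset":[-0.1001,0,0.0779],"dr":[0,0,0]},
])

```text
time_s: 5.83
position: [0.5477, 0.0589, 0.077]
tcp_rot: [[-0.981, -0.194, 0.0], [-0.194, 0.981, -0.0], [-0.0, -0.0, -1.0]]
force: [-1.0, -0.7, 0.2]
opening: 0.007
grasp_force: 0.2
```

```bash
python3 -c "
from h import *
st()"
```

```text
t 5.83 u v z [ 0.1118 -0.0019  0.077 ] F(u,v,z) [-1.2  0.5  0.2] yaw -168.81 zax [ 0. -0. -1.] q [  -5.5   36.8   99.6    0.    43.6 -106.7]
```

Request:
servo_tool([
  {"offset":[-0.0028,0,0.0056],"dr":[0,0,0]},
  {"offset":[-0.0056,0,0.0118],"dr":[0,0,0]},
  {"offset":[-0.0082,0,0.0182],"dr":[0,0,0]},
  {"offset":[-0.0104,0,0.0247],"dr":[0,0,0]},
  {"offset":[-0.0122,0,0.0312],"dr":[0,0,0]},
  {"offset":[-0.0137,0,0.0377],"dr":[0,0,0]},
  {"offset":[-0.0145,0,0.041],"dr":[0,0,0]},
  {"offset":[-0.015,0,0.044],"dr":[0,0,0]},
  {"offset":[-0.015,0,0.046],"dr":[0,0,0]},
  {"offset":[-0.015,0,0.048],"dr":[0,0,0]},
  {"offset":[-0.015,0,0.05],"dr":[0,0,0]},
  {"offset":[-0.015,0,0.051],"dr":[0,0,0]},
  {"offset":[-0.015,0,0.051],"dr":[0,0,0]},
  {"offset":[-0.015,0,0.051],"dr":[0,0,0]},
])

```text
time_s: 7.0
position: [0.5621, 0.0618, 0.0267]
tcp_rot: [[-0.981, -0.194, -0.0], [-0.194, 0.981, -0.0], [0.0, -0.0, -1.0]]
force: [-0.7, 0.5, 0.3]
opening: 0.005
grasp_force: 0.0
```

```bash
python3 -c "
from h import *
st()"
```

```text
t 7.0 u v z [ 0.1264 -0.0018  0.0267] F(u,v,z) [-0.6 -0.7  0.3] yaw -168.8 zax [-0. -0. -1.] q [  -5.    42.4   98.6   -0.    39.  -106.2]
```

Nearly at the shut height; press down a few mm and watch the force.

Request:
servo_tool([
  {"offset":[0,0,0.0005],"dr":[0,0,0]},
  {"offset":[0,0,0.001],"dr":[0,0,0]},
  {"offset":[0,0,0.0015],"dr":[0,0,0]},
  {"offset":[0,0,0.002],"dr":[0,0,0]},
  {"offset":[0,0,0.0025],"dr":[0,0,0]},
  {"offset":[0,0,0.0025],"dr":[0,0,0]},
  {"offset":[0,0,0.0025],"dr":[0,0,0]},
])

```text
time_s: 7.58
position: [0.5623, 0.0618, 0.0262]
tcp_rot: [[-0.981, -0.194, 0.001], [-0.194, 0.981, -0.0], [-0.001, -0.0, -1.0]]
force: [-3.5, -0.3, 13.3]
opening: 0.008
grasp_force: 6.8
```

```bash
python3 -c "
from h import *
st()"
```

```text
t 7.58 u v z [ 0.1266 -0.0018  0.0262] F(u,v,z) [-3.5 -0.4 13.3] yaw -168.79 zax [ 0.001 -0.    -1.   ] q [  -5.    42.5   98.6   -0.    38.9 -106.2]
```

Request:
servo_tool([
  {"offset":[0,0,0.002],"dr":[0,0,0]},
  {"offset":[0,0,0.001],"dr":[0,0,0]},
  {"offset":[0,0,0.0],"dr":[0,0,0]},
  {"offset":[0,0,-0.004],"dr":[0,0,0]},
  {"offset":[0,0,-0.02],"dr":[0,0,0]},
  {"offset":[0,0,-0.05],"dr":[0,0,0]},
  {"offset":[0.02,0,-0.08],"dr":[0,0,0]},
  {"offset":[0.05,0,-0.11],"dr":[0,0,0]},
  {"offset":[0.08,0,-0.14],"dr":[0,0,0]},
  {"offset":[0.12,0,-0.14],"dr":[0,0,0]},
  {"offset":[0.15,0,-0.14],"dr":[0,0,0]},
  {"offset":[0.18,0,-0.14],"dr":[0,0,0]},
  {"offset":[0.18,0,-0.14],"dr":[0,0,0]},
])

```text
time_s: 8.67
position: [0.3772, 0.0279, 0.1637]
tcp_rot: [[-0.981, -0.193, -0.01], [-0.193, 0.981, 0.002], [0.009, 0.004, -1.0]]
force: [-1.2, 0.6, -0.8]
opening: 0.005
grasp_force: 0.0
```

```bash
python3 -c "
from h import *
st()
import cv2
a=viewer.capture('scene')['color'][165:245,255:355,::-1];b=viewer.capture('top')['color'][165:285,280:400,::-1]
cv2.imwrite('pics/s3.png',viewer.capture('scene')['color'][:,:,::-1]);cv2.imwrite('pics/t3.png',viewer.capture('top')['color'][:,:,::-1])
a=cv2.resize(a,(400,320),interpolation=cv2.INTER_CUBIC);b=cv2.resize(b,(400,400),interpolation=cv2.INTER_CUBIC)
cv2.imwrite('pics/p3.png',cv2.hconcat([cv2.copyMakeBorder(a,0,80,0,0,0),b]))"
```

```text
t 8.67 u v z [-0.0615 -0.0045  0.1637] F(u,v,z) [-1.1 -0.8 -0.8] yaw -168.85 zax [-0.01   0.002 -1.   ] q [ -12.8   17.9  119.1   -0.    43.5 -113.9]
```

View pics/p3.png

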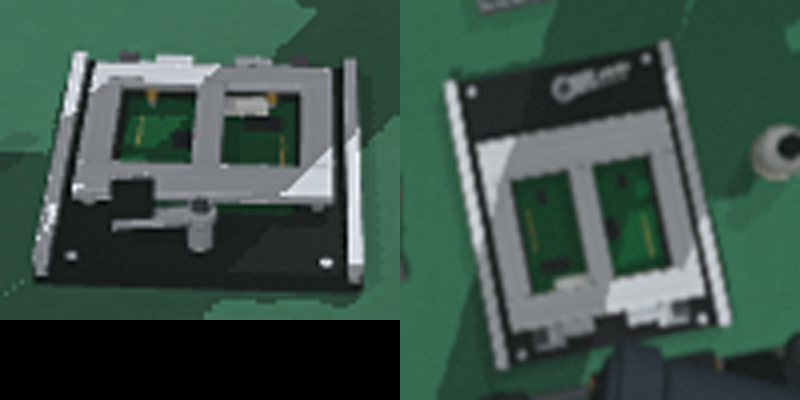

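```bash
python3 - <<'E'
from h import *
import cv2
T=viewer.capture("top");S=viewer.capture("scene")
g=lambda f:cv2.cvtColor(cv2.imread(f),cv2.COLOR_BGR2GRAY)
a,b=g("pics/top0.png"),g("pics/t3.png")
for r in((318,352,180,198),(288,300,186,200),(352,366,174,200)):
    x0,x1,y0,y1=r
    p=a[y0:y1,x0:x1];m=cv2.matchTemplate(b[y0-5:y1+5,x0-5:x1+5],p,cv2.TM_CCOEFF_NORMED);_,v,_,l=cv2.minMaxLoc(m);print(r,v,np.array(l)-5)
sub=b[180:198,318:354].astype(int);m=(sub>110).astype(np.uint8)
n,lab,stt,cen=cv2.connectedComponentsWithStats(m)
for i in range(1,n):print(stt[i],cen[i]+[318,180])
rc=cv2.minAreaRect(np.argwhere(m*(lab==1+np.argmax(stt[1:,4])))[:,::-1].astype(np.float32)+np.float32([318,180]));bx=cv2.boxPoints(rc);print(rc)
for p in bx:
    w=onz(T,p,.0345);print(w.round(4),((w-H)@U).round(4),((w-H)@V).round(4))
for nm,c,p,z in(("pivT",T,(330.5,189.8),.036),("pivS",S,(255+203/4-.4,165+205/4-.4),.036),("padtopL",S,(255+112/4-.4,165+181/4-.4),.057),("padtopR",S,(255+156/4-.4,165+178/4-.4),.057)):
    w=onz(c,p,z);print(nm,w.round(4),((w-H)@U).round(4),((w-H)@V).round(4))
E
```

```text
(318, 352, 180, 198) 0.9600099325180054 [0 0]
(288, 300, 186, 200) 0.9873632192611694 [0 0]
(352, 366, 174, 200) 0.886820375919342 [ 0 -1]
[35  2  1  1  1] [353. 182.]
[27  5  2  1  2] [345.5 185. ]
[13  7  7  7 28] [333.64285714 189.28571429]
[22  7  1  1  1] [340. 187.]
[24  6  2  1  2] [342.5 186. ]
[9 9 1 1 1] [327. 189.]
[ 8 11  1  1  1] [326. 191.]
((333.3077087402344, 188.9615478515625), (4.160251617431641, 8.320503234863281), 56.3099365234375)
[0.609  0.0682 0.0345] 0.1737 0.001
[0.6205 0.0514 0.0345] 0.1817 0.0196
[0.612  0.0459 0.0345] 0.1724 0.0234
[0.6006 0.0626 0.0345] 0.1644 0.0048
pivT [0.6081 0.0639 0.036 ] 0.172 0.005
pivS [0.6053 0.0711 0.036 ] 0.1706 -0.0026
padtopL [0.6253 0.0286 0.057 ] 0.182 0.0429
padtopR [0.6172 0.0495 0.057 ] 0.1781 0.0209
```

Request:
servo_tool([
  {"offset":[-0.03,-0.006,0],"dr":[0,0,0]},
  {"offset":[-0.06,-0.012,0],"dr":[0,0,0]},
  {"offset":[-0.09,-0.018,0],"dr":[0,0,0]},
  {"offset":[-0.12,-0.024,0.005],"dr":[0,0,0]},
  {"offset":[-0.15,-0.03,0.01],"dr":[0,0,0]},
  {"offset":[-0.18,-0.036,0.02],"dr":[0,0,0]},
  {"offset":[-0.21,-0.042,0.03],"dr":[0,0,0]},
  {"offset":[-0.24,-0.0465,0.04],"dr":[0,0,0]},
  {"offset":[-0.266,-0.0465,0.05],"dr":[0,0,0]},
  {"offset":[-0.266,-0.0465,0.06],"dr":[0,0,0]},
  {"offset":[-0.266,-0.0465,0.06],"dr":[0,0,0]},
  {"offset":[-0.266,-0.0465,0.06],"dr":[0,0,0]},
])

```text
time_s: 9.97
position: [0.6542, 0.0333, 0.1025]
tcp_rot: [[-0.981, -0.195, -0.004], [-0.195, 0.981, 0.0], [0.004, 0.001, -1.0]]
force: [-0.6, 0.2, 0.0]
opening: 0.006
grasp_force: 0.0
```

```bash
python3 -c "
from h import *
st()"
```

```text
t 9.97 u v z [0.2113 0.0439 0.1025] F(u,v,z) [-0.6 -0.3  0. ] yaw -168.77 zax [-0.004  0.    -1.   ] q [  -6.8   40.7   82.9   -0.    56.6 -108.1]
```

Request:
servo_tool([
  {"offset":[0,0,0.01],"dr":[0,0,0]},
  {"offset":[0,0,0.02],"dr":[0,0,0]},
  {"offset":[0,0,0.03],"dr":[0,0,0]},
  {"offset":[0,0,0.04],"dr":[0,0,0]},
  {"offset":[0,0,0.05],"dr":[0,0,0]},
  {"offset":[0,0,0.058],"dr":[0,0,0]},
  {"offset":[0,0,0.0615],"dr":[0,0,0]},
  {"offset":[0,0,0.0615],"dr":[0,0,0]},
  {"offset":[0,0,0.0615],"dr":[0,0,0]},
])

```text
time_s: 10.72
position: [0.6555, 0.0328, 0.0424]
tcp_rot: [[-0.981, -0.194, -0.0], [-0.194, 0.981, 0.0], [0.0, 0.0, -1.0]]
force: [0.5, -0.9, -0.5]
opening: 0.007
grasp_force: 0.0
```

```bash
python3 -c "
from h import *
st()
import cv2
a=viewer.capture('scene')['color'][165:265,255:355,::-1];b=viewer.capture('top')['color'][135:235,280:380,::-1]
cv2.imwrite('pics/p4.png',cv2.resize(cv2.hconcat([a,b]),(800,400),interpolation=cv2.INTER_CUBIC))"
```

```text
t 10.72 u v z [0.2125 0.0447 0.0424] F(u,v,z) [ 0.3  1.  -0.5] yaw -168.81 zax [-0.  0. -1.] q [  -6.9   45.5   84.4    0.    50.2 -108.1]
```

View pics/p4.png

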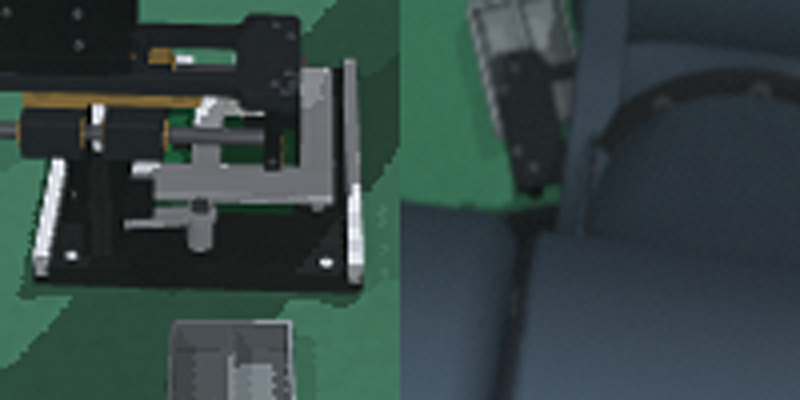

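```bash
python3 -c "
from h import *
S=viewer.capture('scene')
p=bot.read_state()['position']
for dv in(-.015,-.01,0,.01,.015):
    for z in (0,.03): print(dv,z,((proj(S,p+dv*V+[0,0,z])-[255,165])*4).round(0),end=' ')
import cv2
c=S['color'][165:240,270:300].astype(int).sum(2)
for r in (203,208,212,216,220,224,228): print(r,S['color'][r,274:298].sum(1).tolist())
"
```

```text
-0.015 0 [132. 238.] -0.015 0.03 [131. 188.] -0.01 0 [122. 238.] -0.01 0.03 [121. 188.] 0 0 [102. 237.] 0 0.03 [100. 187.] 0.01 0 [ 82. 236.] 0.01 0.03 [ 80. 186.] 0.015 0 [ 72. 236.] 0.015 0.03 [ 69. 186.] 203 [111, 87, 69, 66, 82, 80, 86, 105, 108, 111, 111, 110, 108, 108, 104, 100, 102, 100, 106, 104, 106, 95, 168, 169]
208 [76, 74, 76, 84, 95, 89, 93, 94, 79, 68, 69, 72, 68, 104, 366, 371, 368, 396, 312, 327, 336, 339, 340, 339]
212 [74, 74, 74, 87, 99, 92, 95, 94, 80, 72, 78, 68, 76, 79, 80, 82, 82, 76, 71, 186, 342, 344, 342, 339]
216 [83, 76, 74, 99, 104, 92, 88, 99, 105, 82, 75, 82, 79, 85, 83, 79, 86, 81, 77, 90, 166, 161, 160, 160]
220 [76, 83, 78, 88, 102, 104, 99, 102, 89, 73, 69, 117, 322, 325, 393, 387, 403, 401, 389, 381, 378, 381, 345, 342]
224 [104, 93, 77, 74, 103, 99, 100, 104, 99, 81, 77, 72, 77, 79, 79, 77, 72, 78, 74, 82, 76, 81, 80, 80]
228 [206, 87, 78, 86, 108, 97, 97, 102, 99, 75, 79, 83, 85, 84, 85, 81, 75, 80, 80, 78, 79, 77, 82, 77]
```

Request:
servo_tool([
  {"offset":[0,0.004,0.001],"dr":[0,0,0]},
  {"offset":[0,0.0087,0.002],"dr":[0,0,0]},
  {"offset":[0.004,0.0087,0.002],"dr":[0,0,0]},
  {"offset":[0.008,0.0087,0.002],"dr":[0,0,0]},
  {"offset":[0.012,0.0087,0.002],"dr":[0,0,0]},
  {"offset":[0.015,0.0087,0.002],"dr":[0,0,0]},
  {"offset":[0.018,0.0087,0.002],"dr":[0,0,0]},
  {"offset":[0.0205,0.0087,0.002],"dr":[0,0,0]},
  {"offset":[0.023,0.0087,0.002],"dr":[0,0,0]},
  {"offset":[0.0255,0.0082,0.002],"dr":[0,0,0]},
  {"offset":[0.028,0.0077,0.002],"dr":[0,0,0]},
  {"offset":[0.0305,0.0074,0.002],"dr":[0,0,0]},
  {"offset":[0.033,0.0074,0.002],"dr":[0,0,0]},
  {"offset":[0.0355,0.0075,0.002],"dr":[0,0,0]},
  {"offset":[0.0385,0.0081,0.002],"dr":[0,0,0]},
  {"offset":[0.0416,0.0088,0.002],"dr":[0,0,0]},
  {"offset":[0.0416,0.0088,0.002],"dr":[0,0,0]},
])

```text
time_s: 12.28
position: [0.612, 0.0334, 0.0406]
tcp_rot: [[-0.981, -0.194, -0.001], [-0.194, 0.981, -0.0], [0.001, 0.0, -1.0]]
force: [0.8, 0.2, 0.0]
opening: 0.004
grasp_force: 0.3
```

```bash
python3 -c "
from h import *
st()
s=bot.read_state();print(s['moment'])"
```

```text
t 12.28 u v z [0.1699 0.0357 0.0406] F(u,v,z) [ 0.9 -0.   0. ] yaw -168.81 zax [-0.001 -0.    -1.   ] q [  -7.3   43.3   91.1   -0.    45.6 -108.5]
[-0.0978036  -0.11304836  0.02995382]
```

Request:
servo_tool([
  {"offset":[0.0027,0.0011,0],"dr":[0,0,0]},
  {"offset":[0.0054,0.0023,0],"dr":[0,0,0]},
  {"offset":[0.0084,0.0034,0],"dr":[0,0,0]},
  {"offset":[0.0114,0.0046,0],"dr":[0,0,0]},
  {"offset":[0.0132,0.006,0],"dr":[0,0,0]},
  {"offset":[0.015,0.0075,0],"dr":[0,0,0]},
  {"offset":[0.0168,0.009,0],"dr":[0,0,0]},
  {"offset":[0.0183,0.0108,0],"dr":[0,0,0]},
  {"offset":[0.0198,0.0127,0],"dr":[0,0,0]},
  {"offset":[0.0213,0.0146,0],"dr":[0,0,0]},
  {"offset":[0.0225,0.0167,0],"dr":[0,0,0]},
  {"offset":[0.0237,0.0189,0],"dr":[0,0,0]},
  {"offset":[0.0247,0.0211,0],"dr":[0,0,0]},
  {"offset":[0.0247,0.0211,0],"dr":[0,0,0]},
  {"offset":[0.0247,0.0211,0],"dr":[0,0,0]},
])

```text
time_s: 13.53
position: [0.584, 0.0497, 0.0405]
tcp_rot: [[-0.981, -0.194, -0.001], [-0.194, 0.981, 0.0], [0.001, 0.001, -1.0]]
force: [0.6, -0.4, 0.1]
opening: -0.001
grasp_force: 0.0
```

```bash
python3 -c "
from h import *
st()
s=bot.read_state();print(s['moment'])"
```

```text
t 13.53 u v z [0.1456 0.0143 0.0405] F(u,v,z) [0.5 0.5 0.1] yaw -168.8 zax [-0.001  0.    -1.   ] q [  -6.1   42.    95.2    0.    42.9 -107.3]
[0.03067136 0.03707428 0.01510646]
```

Continue pushing gently along carrier −y until the stop is felt.

Request:
servo_tool([
  {"offset":[0.0,0.001,0],"dr":[0,0,0]},
  {"offset":[0.0,0.002,0],"dr":[0,0,0]},
  {"offset":[0.0,0.003,0],"dr":[0,0,0]},
  {"offset":[0.0,0.004,0],"dr":[0,0,0]},
  {"offset":[0.0,0.004,0],"dr":[0,0,0]},
  {"offset":[0.0,0.004,0],"dr":[0,0,0]},
])

```text
time_s: 14.03
position: [0.5838, 0.0529, 0.0405]
tcp_rot: [[-0.981, -0.194, -0.0], [-0.194, 0.981, -0.0], [0.0, -0.0, -1.0]]
force: [-1.3, -4.8, -0.2]
opening: 0.004
grasp_force: 2.1
```

```bash
python3 -c "
from h import *
st()
s=bot.read_state();print(s['moment'])"
```

```text
t 14.03 u v z [0.1461 0.0111 0.0405] F(u,v,z) [-2.2  4.5 -0.2] yaw -168.8 zax [-0. -0. -1.] q [  -5.7   42.    95.2   -0.    42.8 -106.9]
[-0.75447894  0.03299592  0.07112062]
```

Request:
servo_tool([
  {"offset":[0.0,0.004,0],"dr":[0,0,0]},
  {"offset":[0.0,-0.004,0],"dr":[0,0,0]},
  {"offset":[0.0,-0.012,0],"dr":[0,0,0]},
  {"offset":[0.0,-0.015,-0.01],"dr":[0,0,0]},
  {"offset":[0.0,-0.015,-0.035],"dr":[0,0,0]},
  {"offset":[0.0,-0.015,-0.065],"dr":[0,0,0]},
  {"offset":[0.0,-0.015,-0.1],"dr":[0,0,0]},
  {"offset":[0.03,-0.015,-0.13],"dr":[0,0,0]},
  {"offset":[0.06,-0.015,-0.15],"dr":[0,0,0]},
  {"offset":[0.09,-0.015,-0.15],"dr":[0,0,0]},
  {"offset":[0.12,-0.015,-0.15],"dr":[0,0,0]},
  {"offset":[0.15,-0.015,-0.15],"dr":[0,0,0]},
  {"offset":[0.18,-0.015,-0.15],"dr":[0,0,0]},
  {"offset":[0.19,-0.015,-0.15],"dr":[0,0,0]},
  {"offset":[0.19,-0.015,-0.15],"dr":[0,0,0]},
])

```text
time_s: 15.28
position: [0.3978, 0.0019, 0.1912]
tcp_rot: [[-0.981, -0.192, -0.001], [-0.192, 0.981, 0.001], [0.001, 0.001, -1.0]]
force: [-0.8, 0.4, 0.0]
opening: 0.006
grasp_force: 0.0
```

```bash
python3 -c "
from h import *
st()
import cv2
a=viewer.capture('scene')['color'][165:245,255:355,::-1];b=viewer.capture('top')['color'][165:285,280:400,::-1]
a=cv2.resize(a,(400,320),interpolation=cv2.INTER_CUBIC);b=cv2.resize(b,(400,400),interpolation=cv2.INTER_CUBIC)
cv2.imwrite('pics/p5.png',cv2.hconcat([cv2.copyMakeBorder(a,0,80,0,0,0),b]))"
```

```text
t 15.28 u v z [-0.0463  0.025   0.1912] F(u,v,z) [-0.7 -0.5  0. ] yaw -168.92 zax [-0.001  0.001 -1.   ] q [ -16.    15.9  115.     0.    49.1 -117.1]
```

View pics/p5.png

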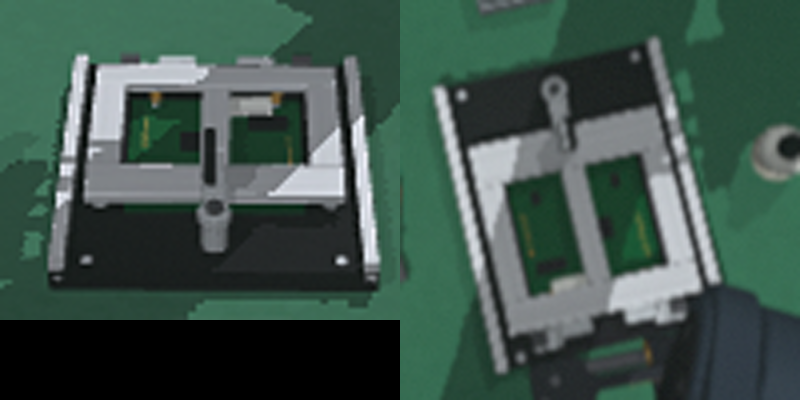

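```bash
python3 - <<'E'
from h import *
import cv2
S=viewer.capture("scene");T=viewer.capture("top")
m=lambda p:(255+p[0]/4-.4,165+p[1]/4-.4); k=lambda p:(280+(p[0]-400)/3.333-.35,165+p[1]/3.333-.35)
# carrier heading from rails (top view, z=.019) 
for a,b in(((434,88),(497,372)),((660,38),(721,283))):
    d=onz(T,k(b),.019)-onz(T,k(a),.019);print("rail",np.degrees(np.arctan2(d[1],d[0])))
d=onz(T,k((571,145)),.034)-onz(T,k((555,88)),.034);print("lever top",np.degrees(np.arctan2(d[1],d[0])),np.hypot(*d[:2]))
pv=onz(S,m((213,207)),.036)
ang=np.radians(191.2)
for L in(0,.06,.12,.2):
    c=np.array([np.cos(ang+L),np.sin(ang+L),0]);y=np.array([-c[1],c[0],0]);o=[]
    for r,h in((.024,.057),(.046,.057),(.024,.035)):
        for w in(-.005,.005):
            X=pv+r*c+w*y;X[2]=h;o.append(((proj(S,X)-[255,165])*4+1.6).round(0).tolist())
    print(L,o)
c=S["color"].sum(2)
for r in range(195,216,2):print(r,c[r,300:316].tolist())
E
```

```text
rail -166.75318547239357
rail -167.0621780178009
lever top -164.5104338624231 0.042997250696571634
0 [[225.0, 148.0], [206.0, 147.0], [227.0, 125.0], [208.0, 125.0], [225.0, 183.0], [206.0, 182.0]]
0.06 [[222.0, 147.0], [203.0, 148.0], [221.0, 125.0], [202.0, 125.0], [222.0, 183.0], [203.0, 183.0]]
0.12 [[219.0, 147.0], [200.0, 148.0], [216.0, 125.0], [197.0, 125.0], [219.0, 182.0], [200.0, 183.0]]
0.2 [[216.0, 147.0], [197.0, 149.0], [209.0, 125.0], [190.0, 126.0], [215.0, 182.0], [197.0, 184.0]]
195 [126, 127, 117, 117, 103, 322, 402, 394, 388, 395, 392, 400, 252, 107, 99, 103]
197 [124, 120, 125, 122, 109, 332, 166, 69, 173, 375, 384, 399, 255, 118, 103, 109]
199 [97, 97, 97, 96, 83, 328, 123, 82, 114, 377, 376, 396, 250, 117, 105, 112]
201 [98, 94, 98, 95, 82, 330, 122, 80, 114, 390, 391, 397, 190, 107, 110, 110]
203 [125, 123, 123, 122, 114, 329, 124, 85, 114, 362, 363, 395, 190, 104, 106, 108]
205 [136, 134, 133, 132, 129, 321, 120, 79, 114, 365, 363, 390, 189, 118, 114, 116]
207 [395, 395, 392, 393, 401, 322, 117, 82, 115, 354, 360, 327, 317, 320, 321, 320]
209 [393, 393, 395, 395, 403, 286, 101, 75, 113, 350, 385, 324, 321, 324, 321, 324]
211 [389, 387, 388, 389, 392, 342, 318, 241, 258, 367, 372, 353, 319, 316, 319, 319]
213 [433, 431, 431, 430, 433, 382, 382, 388, 388, 385, 387, 347, 342, 369, 424, 424]
215 [292, 292, 294, 292, 288, 275, 313, 171, 155, 149, 256, 351, 347, 345, 404, 405]
```

```bash
python3 -c "
from rig import ticket
print(ticket.hand_in())"
```

```text
the job is handed in; nothing more can be done
None
```

I shut the cover flush and pushed the latch onto its stop (about 0.01 rad by my estimate); the carrier slid roughly 7–10 mm, inside the 30 mm limit. The arm is clear and I handed the job in at about 15 s, but no verdict was returned.

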